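# Fit a filter cartridge through a push-to-open hatch

## Robot

A 6-joint arm with a two-finger parallel gripper is mounted at the origin on a cart in front of the work surface, level with it; the furniture and walls round the work are solid. World frame = base frame: x ahead of the robot, y to its left, z up, the work surface at z = 0. Lengths are in m, angles in rad, forces in N, time in s.
With the tool pointing down it reaches from about 0.25 to 0.8 m from the base axis. Payload 8.5 kg.
Tool frame: the origin (TCP) lies on the centre line of the jaws, within the pads' length; the fingertips stand 17 mm ahead of it and the grasp point (between the pads) lies 2 mm behind it; z points along the fingers, y is the line along which they close (so a half turn about z gives the same grasp; the last joint's range is limited). The gripper opens to 85 mm and grips with 20 to 120 N. Pads are 22 mm wide; open, the fingers measure 114 mm over their backs; the gripper's body (76 mm by 85 mm) begins 54 mm behind the grasp point. The pads swing forward as they close: fully open they stand 13 mm farther back than shut.
Start: joints at [1.144, 0.238, -0.013, 1.319, 0, 1.571], TCP at [0.217, 0.478, 0.214] pointing down, gripper open.
Joint ranges: [-2.66, 2.66], [-1.03, 1.9], [-1.14, 1.46], [-1.82, 2.27], [-1.45, 1.34], [-3.14, 3.14]. Speed limits (rad/s): [2.22, 2.22, 2.79, 3.14, 3.14, 3.14].

## Interface

Orientations are given as [roll, pitch, yaw] about the fixed x, y, z axes, in that order (R = Rz(yaw) Ry(pitch) Rx(roll)).
In Python, from bench import bot, readout, optics gives the robot as it stands. Calls block until the motion is done:
- bot.goto(position, orientation): joint-space move of the TCP to a pose.
- bot.move_straight(position, attitude=None, v=0.15, force_limit=None): straight line of the TCP; attitude=None keeps the orientation; v is the mean speed in m/s. With force_limit (N) it stops when the force on the tool has changed by that much, and returns True; else False.
- bot.movej(angles): joint-space move.
- bot.grip(opening): opening from 0.0 (shut) to 1.0 (fully open); the grip force is fixed at half the most; returns when the fingers have stopped.
- bot.sleep(seconds).
- bot.ik(position, orientation): joint angles nearest the present ones, or None.
- readout.read_state(): the state.
- optics.grab_frame(name): name is "side" or "top" or "wrist"; returns the picture (420x560x3 uint8, red, green, blue); there is no depth.
- optics.camera_model(name): a dict with "fx", "fy", "cx", "cy" (pixels), "world_from_camera" (4x4, takes a point from camera to world coordinates). Camera axes: x right, y down, z forward; pixel columns grow to the right and rows downward; lengths in m; the calibration is good to about 2 mm. A picture is of the moment at which its call begins: read the wrist's pose just before it. camera_model takes no time and is no camera call; for the wrist camera it gives the pose at the moment of the call.
A pose or a line that the arm cannot do raises bot.PlanningError and nothing moves.
- bot.sign_off(): hands the job in; it is judged then, once.
The state is a dict: "clock": time; "joint_positions": joint angles; "joint_vel": joint speeds; "joint_torque": joint torques, N m; "ee_pos": TCP position; "tcp_rot": TCP orientation; "wrist_force": force on the tool from outside, world axes, zero at the start; "ft_torque": the same for the moment, N m; "opening": opening from 0.0 (shut) to 1.0 (fully open); "gripper_force": force on a finger pad.
Only numpy, scipy, OpenCV 4.12 (cv2) and the standard library are available. Lean on these libraries where they do the work, as an engineer would, in place of code of your own. Each camera call takes 0.05 s, during which the arm holds its last target. There are 200 camera calls.

## Task

Fit the new filter cartridge in the bench dust extractor: press down on the front of its blue push-to-open hatch so that the spring catch lets go and it pops ajar, swing the hatch right up until it rests back on its stop, then push the cartridge down over the spigot inside, past its spring detents, until it sits fully home and upright. Let go and leave the hatch open so that I can check the seal; do not disturb the jar, the rotary tool or the sanding block.

Things in the scene. Friction and masses are not known exactly. Their poses are not given: they have to be found in the camera images.
- extractor: bench dust extractor: light grey box 190 x 190 mm with a blue hatch as lid, 150 mm high with the hatch shut; heavy, does not move. Origin: centre of its underside, on the table. Its -x side (louvres, red switch) is the front, facing the robot within 0.3 rad. Walls 5 mm thick, up to z = 130 mm; chamber floor at z = 35 mm. A 44 mm hose port sticks out 36 mm on its +y side at z = 75 mm.
- hatch (a joint): hatch angle (rad): 0 shut and latched, -0.034 pressed to its bump stop, 0.16 popped ajar, 1.83 open on its stop. Latched, it cannot be pulled open. About 8 N on the push pad sends it 7 mm down and frees the catch; let go, a sprung plunger lifts it ajar. It then swings freely, falling back to ajar if let go below about 1.45, on to its stop if above. The catch does not engage again.
- push_pad (a point): black ribbed push pad, 20 x 70 mm, on top of the hatch at the middle of its front edge; the point is at its top surface, 150 mm above the table when shut, and moves with the hatch. Its axes are the hatch's, parallel to the extractor's when shut.
- hatch_lip (a point): middle of the lower edge of the hatch's front lip, moving with the hatch: 124 mm above the table shut, about 157 mm ajar, when a fingertip fits under it. The hatch is a shell open underneath, 4 mm thick, 206 mm wide and 26 mm deep at front and sides; the lip hangs 8 mm in front of the front wall. The point is 201.5 mm in front of and 6 mm below the hinge in the hatch's frame.
- hatch_hinge (a point): middle of the hatch's hinge line at the extractor's rear top edge, 98.5 mm behind its centre, 130 mm above the table; fixed, axes parallel to the extractor's. The hatch turns about its y axis: the front edge rises, then goes back (+x). The inside of the hatch's top plate is 16 mm off the hinge line. Open, it stands up 202 mm, leaning 0.26 rad back from upright.
- cartridge (a point): filter cartridge: white pleated cylinder with black end caps, 65 mm in diameter, 72 mm high, with a round orange knob on top (30 mm in diameter), 98 mm high in all, 100 to 200 g. It stands upright; its open end with a 36 mm bore, 60 mm deep, faces down. The point is on its axis half-way up, 49 mm above its underside; z up. Grip the knob 40 mm above the point.
- seat (a point): centre of the top of the black gasket round the foot of the upright aluminium spigot in the chamber, 38 mm above the table, 2 mm in front of the extractor's centre; axes as the extractor's. Home, the cartridge's underside is here. The spigot is 32 mm in diameter, 52 mm high, its top 12 mm tapered. Two spring balls 16 mm up stop the cartridge 20 mm above home until it is pushed with about 7 N.
- jar: bystander: clear glass jar with a white lid, 72 mm across, 102 mm high; origin under its centre
- rotary_tool: bystander: blue rotary tool lying down, 193 x 38 x 38 mm; origin under its middle
- sanding_block: bystander: cork sanding block, 45 x 75 x 23 mm; origin under its centre
Things that resemble listed ones, but are neither listed nor needed, are in the scene too. What is shaped like the part that bears cartridge but red is not meant.

How it is judged:
On the way, in this order (a step that is already met when the one before it is completed fails the run):
1. pressed, the catch has let go and the hatch stands ajar (value of joint hatch above 0.1 rad), for 0.1 s.
2. the hatch is swung up against its stop (value of joint hatch above 1.7 rad), for 0.2 s.
At the end, for the whole second after the job is handed in: the hatch rests open on its stop (joint above 1.7 rad); the cartridge stands upright (within 0.08 rad) on the spigot, within 5 mm of its axis and its underside within 3.5 mm of the seat (value of joint hatch above 1.7 rad and horizontal distance between cartridge and seat below 0.005 m and z of cartridge in the frame of seat between 0.044 and 0.0525 m and angle between cartridge's own z axis and vertical below 0.08 rad); the robot touches nothing.
It fails at once if a bystander (jar, rotary tool, sanding block) is moved more than 30 mm or the jar is tipped (distance of any of jar, rotary_tool, sanding_block from where it was at the start of the episode above 0.03 m or angle between jar's own z axis and vertical above 0.5 rad).
It also fails if it takes over 69 s, if anything falls off the work surface, if the arm or the gripper's body presses on something with over 40 N, if the wrist force passes 120 N, or if a joint passes its speed limit or range.

## Working session

There is one attempt and no reset: what is moved stays moved. The work goes in short steps, each a Python script; the robot and the scene stay as the last script left them, time stands still between calls to the robot, and variables do not carry over. Pictures are saved under pics/ and viewed, at most 11 in all, crops included, and the job is handed in when it is done.

```bash
mkdir -p pics; ls; python3 - <<'E'
from bench import bot, readout, optics
import cv2,numpy as np
for n in ("top","side"):
    cv2.imwrite(f"pics/{n}0.png",optics.grab_frame(n)[:,:,::-1])
    m=optics.camera_model(n);print(n,m["fx"],m["cx"],m["cy"],np.round(m["world_from_camera"],3).tolist())
print(readout.read_state())
E
```

```text
pics
top 426.2672658081873 282.3266340772446 213.7050408120486 [[-0.005, -0.999, 0.054, 0.475], [-1.0, 0.006, 0.019, 0.052], [-0.019, -0.054, -0.998, 1.177], [0.0, 0.0, 0.0, 1.0]]
side 501.68917516942116 279.53227008667517 208.65829702030658 [[1.0, 0.005, 0.013, 0.529], [-0.008, -0.542, 0.84, -0.93], [0.012, -0.84, -0.542, 0.789], [0.0, 0.0, 0.0, 1.0]]
{'clock': 0.1, 'joint_positions': array([ 1.14401407e+00,  2.38743727e-01, -1.41587740e-02,  1.31918894e+00,
        8.54997838e-06,  1.57078953e+00]), 'joint_vel': array([ 5.72392125e-04,  1.49868605e-05,  3.56159445e-03, -2.01726681e-03,
       -1.07293263e-03,  2.00547849e-04]), 'joint_torque': array([ 7.40586765e-04, -5.39722252e+01,  3.46998346e+01,  1.35046334e-02,
       -3.97863971e-05,  4.52914549e-06]), 'ee_pos': array([0.21715839, 0.47755897, 0.21303424]), 'tcp_rot': array([-3.14029754e+00, -8.55877454e-06,  2.71481719e+00]), 'wrist_force': array([-0.31018881, -0.27344968, -1.49609365]), 'ft_torque': array([ 0.04633822,  0.00426306, -0.02305305]), 'gripper_force': 0.0, 'opening': 0.9960388708595742}
```

View pics/top0.png

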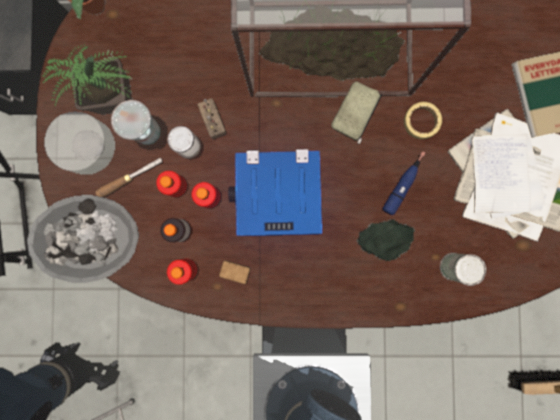

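View pics/side0.png

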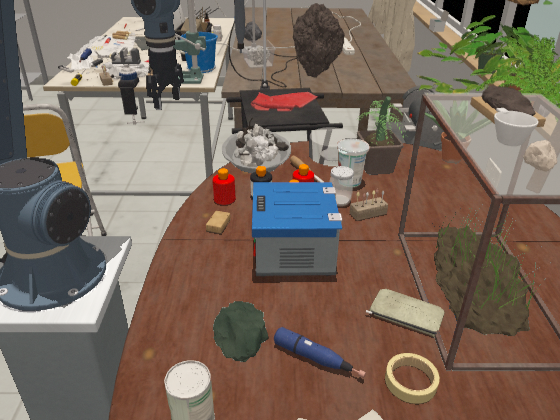

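Top view: hatch about (236..322, 151..236) px with its pad at (279,226). The white/black cartridge's knob is at (168,230). The red decoys are at (169,182), (204,194) and (178,271). The sanding block is at (235,272), the rotary tool at (403,190) and the jar at (468,268).

```bash
cat > h.py <<'E'
from bench import bot, readout, optics
import cv2,numpy as np
def onplane(n,uv,z,m=None):
    m=m or optics.camera_model(n);T=m["world_from_camera"]
    d=T[:3,:3]@np.array([(uv[0]-m["cx"])/m["fx"],(uv[1]-m["cy"])/m["fy"],1])
    return T[:3,3]+d*(z-T[2,3])/d[2]
def st(): return readout.read_state()
E
python3 - <<'E'
from h import *
im=cv2.imread("pics/top0.png");hsv=cv2.cvtColor(im,cv2.COLOR_BGR2HSV)
def blob(lo,hi,box):
    m=cv2.inRange(hsv,lo,hi);k=np.zeros_like(m);x0,y0,x1,y1=box;k[y0:y1,x0:x1]=m[y0:y1,x0:x1];return k
b=blob((100,120,60),(125,255,255),(225,140,335,245))
r=cv2.minAreaRect(cv2.findNonZero(b));print(r)
c=np.array([onplane("top",p,.148) for p in cv2.boxPoints(r)]);print(c.round(4),c.mean(0))
e=c-np.roll(c,1,0);print(np.linalg.norm(e,axis=1),np.arctan2(e[:,1],e[:,0]))
p=blob((0,0,0),(179,255,75),(255,218,305,234));ys,xs=np.nonzero(p)
print("pad",xs.mean(),ys.mean(),onplane("top",(xs.mean(),ys.mean()),.15))
o=blob((5,150,150),(20,255,255),(155,215,185,245));ys,xs=np.nonzero(o)
print("knob",xs.mean(),ys.mean(),len(xs),onplane("top",(xs.mean(),ys.mean()),.094))
for n,q,z in (("dec1",(169,182),.09),("dec2",(204,194),.09),("dec3",(178,271),.09),("block",(235,272),.02),("tool",(403,190),.03),("jar",(470,269),.1),("tank",(250,95),0),("rock",(386,240),.03)): print(n,onplane("top",q,z).round(3))
E
```

```text
((277.55987548828125, 193.214599609375), (82.7535629272461, 85.50931549072266), 88.45184326171875)
[[ 0.6792  0.1898  0.148 ]
 [ 0.6831 -0.0187  0.148 ]
 [ 0.482  -0.0222  0.148 ]
 [ 0.4774  0.1841  0.148 ]] [0.58043362 0.08325198 0.148     ]
[0.20184353 0.20850202 0.20111817 0.20631516] [ 0.02814108 -1.55218969 -3.12429704  1.59287514]
pad 278.8 226.0 [0.50035668 0.08033925 0.15      ]
knob 169.33333333333334 229.56140350877192 114 [0.49413727 0.36143928 0.094     ]
dec1 [0.617 0.365 0.09 ]
dec2 [0.585 0.274 0.09 ]
dec3 [0.389 0.339 0.09 ]
block [0.38  0.203 0.02 ]
tool [ 0.598 -0.251  0.03 ]
jar [ 0.392 -0.395  0.1  ]
tank [0.873 0.164 0.   ]
rock [ 0.464 -0.203  0.03 ]
```

```bash
python3 - <<'E'
from h import *
for yaw in (0.02,3.1):
  s=1 if yaw<1 else -1
  for a in (0,15,30,45,60,90):
    p=-s*np.radians(90-a); d=np.array([np.cos(np.radians(a)),0,-np.sin(np.radians(a))])
    out=[]
    for tip in ([.486,.08,.14],[.50,.08,.2],[.53,.08,.26],[.6,.08,.32],[.69,.08,.31]):
        q=bot.ik(np.array(tip)-.017*d,[np.pi,p,yaw]); out.append(None if q is None else q.round(2).tolist())
    print(yaw,a,out)
print(bot.ik([.5,.08,.2],[np.pi,0,.02]),bot.ik([.494,.361,.2],[np.pi,0,.02]))
E
```

```text
0.02 0 [None, None, None, None, None]
0.02 15 [None, None, None, None, [0.2, 0.03, -1.03, -0.79, -0.18, -3.09]]
0.02 30 [None, None, [0.31, -0.35, -1.03, -0.14, -0.25, -2.99], [0.24, -0.28, -0.82, -0.01, -0.19, -3.03], [0.19, -0.09, -0.73, -0.1, -0.14, -3.06]]
0.02 45 [[0.3, -0.23, -1.04, -0.01, -0.2, -2.94], [0.28, -0.3, -0.89, 0.21, -0.19, -2.95], [0.26, -0.3, -0.73, 0.37, -0.17, -2.97], [0.21, -0.2, -0.51, 0.49, -0.13, -3.01], [0.17, -0.04, -0.4, 0.43, -0.1, -3.04]]
0.02 60 [[0.24, -0.15, -0.75, 0.45, -0.11, -2.95], [0.23, -0.18, -0.61, 0.63, -0.1, -2.96], [0.21, -0.16, -0.43, 0.78, -0.09, -2.98], [0.18, -0.05, -0.19, 0.91, -0.08, -3.01], [0.15, 0.11, -0.05, 0.89, -0.06, -3.03]]
0.02 90 [[0.16, 0.21, -0.2, 1.16, 0.0, -3.0], [0.16, 0.21, -0.05, 1.32, 0.0, -3.0], [0.15, 0.25, 0.16, 1.48, 0.0, -3.01], [0.13, 0.39, 0.51, 1.7, 0.0, -3.03], [0.12, 0.58, 0.82, 1.81, 0.0, -3.05]]
3.1 0 [None, None, None, None, None]
3.1 15 [None, None, None, [0.33, -0.16, -1.13, -0.69, -0.36, 0.1], [0.25, 0.03, -1.02, -0.78, -0.28, 0.08]]
3.1 30 [None, None, [0.37, -0.34, -1.02, -0.12, -0.36, 0.22], [0.29, -0.27, -0.81, 0.0, -0.29, 0.17], [0.23, -0.09, -0.72, -0.09, -0.23, 0.14]]
3.1 45 [[0.35, -0.22, -1.03, 0.01, -0.27, 0.28], [0.33, -0.29, -0.88, 0.23, -0.26, 0.27], [0.3, -0.29, -0.72, 0.39, -0.24, 0.25], [0.24, -0.2, -0.5, 0.5, -0.2, 0.21], [0.2, -0.03, -0.39, 0.44, -0.17, 0.17]]
3.1 60 [[0.27, -0.14, -0.74, 0.46, -0.15, 0.27], [0.26, -0.17, -0.6, 0.64, -0.15, 0.26], [0.24, -0.15, -0.43, 0.79, -0.14, 0.24], [0.2, -0.05, -0.18, 0.92, -0.12, 0.21], [0.17, 0.11, -0.05, 0.9, -0.1, 0.18]]
3.1 90 [[0.16, 0.21, -0.2, 1.16, 0.0, 0.2], [0.16, 0.21, -0.05, 1.32, 0.0, 0.2], [0.15, 0.25, 0.16, 1.48, 0.0, 0.19], [0.13, 0.39, 0.51, 1.7, 0.0, 0.17], [0.12, 0.58, 0.82, 1.81, 0.0, 0.16]]
[ 0.15865526  0.21130479 -0.08420683  1.27528471  0.         -3.00293739] [ 0.63107939  0.39353136  0.17765897  1.35492394  0.         -2.53051327]
```

```bash
cat >> h.py <<'E'
YAW=0.02; O=np.array([.5823,.0833]); ex=np.array([np.cos(YAW),np.sin(YAW),0]); ez=np.array([0,0,1.])
def ext(x,y,z): return np.array([O[0]+x*np.cos(YAW)-y*np.sin(YAW),O[1]+x*np.sin(YAW)+y*np.cos(YAW),z])
DOWN=[np.pi,0,YAW+np.pi]; T45=[np.pi,np.pi/4,YAW+np.pi]
def lip(th): return ext(.0985-.2015*np.cos(th)-.006*np.sin(th),0,.130+.2015*np.sin(th)-.006*np.cos(th))
d45=(ex-ez)*.7071; u45=(ex+ez)*.7071
def tcp_for(th,s=.014,gap=0.): return lip(th)+d45*s-u45*(.011+gap)-d45*.017
def save(n,f): 
    cv2.imwrite(f"pics/{f}.png",optics.grab_frame(n)[:,:,::-1])
E
python3 - <<'E'
from h import *
bot.grip(0.0)
p=ext(-.083,0,0)
print(p,tcp_for(.16),bot.ik(tcp_for(1.8),T45))
p[2]=.20; bot.goto(p,DOWN)
p[2]=.153; print(bot.move_straight(p,v=.04,force_limit=16)); s=st();print(s["ee_pos"],s["wrist_force"],s["clock"])
p[2]=.23; bot.move_straight(p,v=.15)
bot.goto(tcp_for(.16,s=-.05,gap=.02),T45)
s=st();print(s["ee_pos"],s["tcp_rot"],s["clock"])
save("side","side1")
E
```

```text
[0.4993166  0.08164011 0.        ] [0.47104065 0.08107452 0.15052245] [ 0.16726604  0.019613   -0.3435555   0.42767108 -0.10394391  0.10451002]
False
[0.49948544 0.08164801 0.15323559] [ 0.34334392 -0.98818827  0.68512239] 3.9667
[0.41257054 0.08030343 0.18249038] [ 3.14119898  0.78581974 -3.12164885] 5.6833
```

View pics/side1.png

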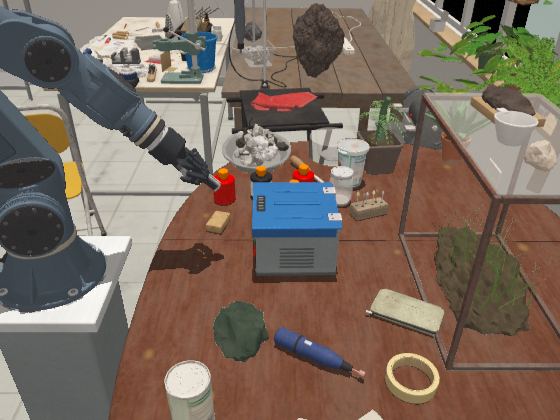

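The hatch is still shut (edge unchanged at (253,185)–(256,228)), and the fingertips met nothing. I'll check the gripper opening and press lower under the force limit.

```bash
python3 - <<'E'
from h import *
print(st()["opening"])
bot.grip(0.0); print(st()["opening"])
p=ext(-.083,0,.22); bot.goto(p,DOWN); print(st()["wrist_force"])
p[2]=.150
for k in range(8):
    r=bot.move_straight(p,v=.05,force_limit=12); s=st();print(r,s["ee_pos"],s["wrist_force"],s["clock"])
    if r: break
    p[2]-=.003
save("side","side2")
E
```

```text
-0.0025794827368302744
0.0006688220897353749
[-0.20587094 -0.71926762  0.44488999]
False [0.49952791 0.08169183 0.15028946] [ 0.1802798  -0.00580861  0.12549107] 8.5333
False [0.49918955 0.08162443 0.14685917] [-0.154673    0.87498862 -0.45418601] 8.7833
False [0.49915649 0.08160681 0.1437605 ] [-0.0776667  -0.22380759 -0.3752692 ] 9.0333
False [0.4991925  0.08162436 0.14079848] [ 0.68243931  0.47559156 -0.29619183] 9.2833
False [0.49917219 0.08161279 0.13780447] [1.05012152 0.3527575  0.03250293] 9.5333
False [0.49917795 0.08161457 0.1347823 ] [0.21854474 0.11052854 0.92612222] 9.7833
False [0.49956672 0.08169492 0.13229727] [-0.3229748   0.38785007  5.74947337] 10.0333
False [0.49932531 0.08168088 0.12939613] [-2.83966186 -0.76618976  6.63155005] 10.2833
```

View pics/side2.png

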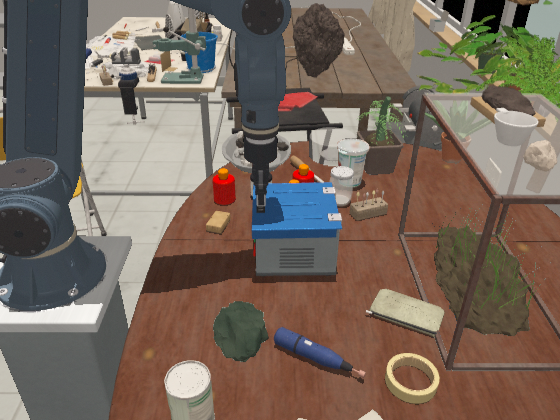

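Finger is on the pad at about (262,207), but contact only came at TCP z≈0.133, some 33 mm lower than the stated tip offset implies. In side1 the fingertip showed at about (218,187), so I'll project the expected point and compare.

```bash
python3 - <<'E'
from h import *
m=optics.camera_model("side");W=np.linalg.inv(m["world_from_camera"])
def pr(p):
    c=W[:3,:3]@p+W[:3,3]; return (m["fx"]*c[0]/c[2]+m["cx"]).round(1),(m["fy"]*c[1]/c[2]+m["cy"]).round(1)
t=np.array([.41257,.0803,.18249])
for k in (-.03,-.017,0,.017): print(k,pr(t+k*d45))
print("pad",pr(ext(-.083,0,.15)),pr(ext(-.083,0,.117)),"corner",pr(ext(-.103,-.103,.15)),pr(ext(-.103,-.103,.124)),pr(ext(-.095,-.095,0)))
im=cv2.imread("pics/side1.png")[150:230,150:350];im2=cv2.imread("pics/side2.png")[150:230,200:400]
cv2.imwrite("pics/c.png",cv2.resize(np.vstack([im,im2]),None,fx=3.7,fy=3.7))
print(st()["wrist_force"],st()["ee_pos"])
E
```

```text
-0.03 (np.float64(213.6), np.float64(184.2))
-0.017 (np.float64(217.8), np.float64(187.6))
0 (np.float64(223.2), np.float64(192.0))
0.017 (np.float64(228.5), np.float64(196.3))
pad (np.float64(260.3), np.float64(203.6)) (np.float64(260.4), np.float64(215.1)) corner (np.float64(251.1), np.float64(228.5)) (np.float64(251.3), np.float64(238.0)) (np.float64(255.7), np.float64(278.0))
[-2.7667746   0.21974897  6.60524002] [0.49932715 0.08168509 0.12943904]
```

View pics/c.png

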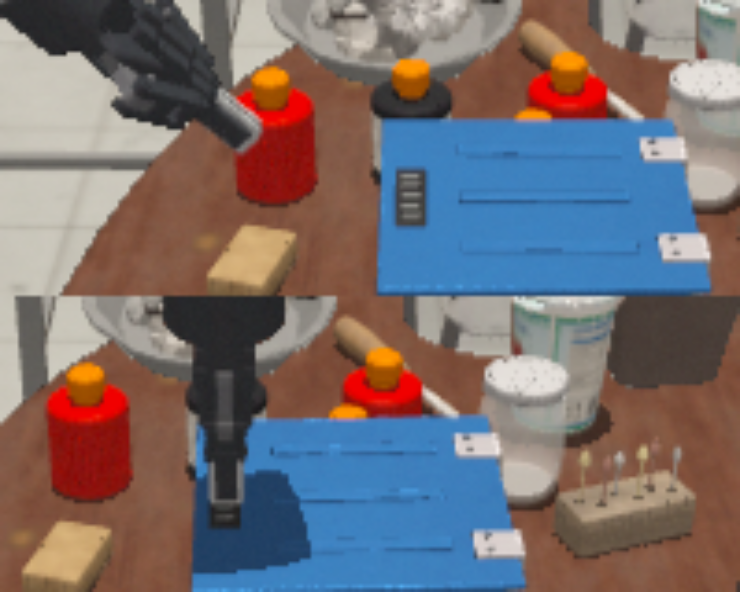

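Measured: the fingertips actually sit about 16 mm behind the reported TCP, since both contact height and image agree. I'll use a −33 mm tool correction along z from here on and finish the press.

```bash
cat >> h.py <<'E'
TIP=-.0155; GRASP=TIP-.019
def tcp_for(th,s=.014,gap=0.): return lip(th)+d45*s-u45*(.011+gap)-d45*TIP
E
python3 - <<'E'
from h import *
p=ext(-.083,0,.123)
r=bot.move_straight(p,v=.03,force_limit=12); s=st();print(r,s["ee_pos"],s["wrist_force"],s["clock"])
p[2]=.21; bot.move_straight(p,v=.2)
print([None if (q:=bot.ik(tcp_for(t),T45)) is None else q.round(2).tolist() for t in (.16,.6,1.2,1.8)])
bot.goto(tcp_for(.16,s=-.05,gap=.012),T45)
s=st();print(s["ee_pos"],s["clock"])
save("side","side3")
cv2.imwrite("pics/c3.png",cv2.resize(cv2.imread("pics/side3.png")[150:260,190:390],None,fx=4,fy=4))
E
```

```text
True [0.49910914 0.08167655 0.12625225] [-2.58881293 -0.33385605 10.21542417] 10.5667
[[0.28, -0.13, -1.07, -0.14, -0.18, 0.19], [0.26, -0.22, -0.86, 0.17, -0.17, 0.17], [0.2, -0.13, -0.57, 0.35, -0.13, 0.13], [0.16, 0.07, -0.35, 0.37, -0.1, 0.1]]
[0.4409119  0.08070347 0.16461146] 12.25
```

View pics/c3.png

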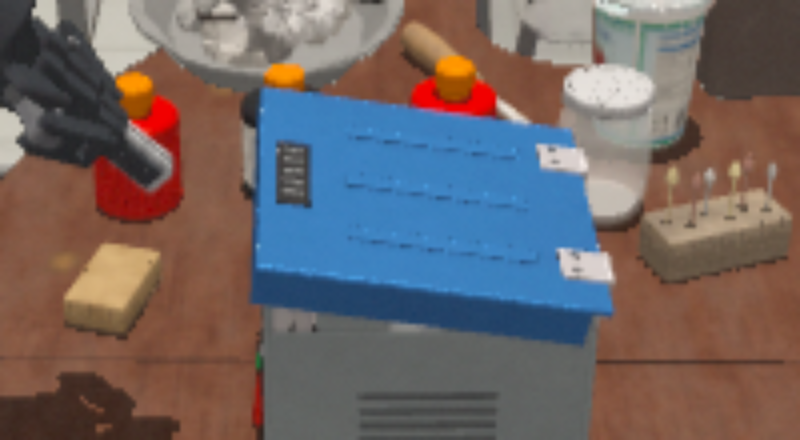

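Hatch is ajar: in the crop, its front edge is raised, with a gap under the lip at about (290,320). Next I'll hook under the lip and swing it up.

```bash
python3 - <<'E'
from h import *
r=bot.move_straight(tcp_for(.16,.014,.006),v=.08,force_limit=10); s=st(); print(r,s["ee_pos"],s["wrist_force"])
if not r:
  for t in (.2,.35,.55,.8,1.05,1.3,1.5,1.65,1.76):
    r=bot.move_straight(tcp_for(t,.014+.006*min(1,(t-.16)/.5)),v=.12,force_limit=20); s=st(); print(t,r,s["ee_pos"].round(3),s["wrist_force"].round(1),s["clock"])
    if r: break
save("side","side4")
E
```

```text
False [0.48970349 0.08138546 0.12330884] [-0.13753638  0.06678634  0.33206145]
0.2 False [0.496 0.082 0.136] [-0.6  0.1 -2. ] 13.5083
0.35 False [0.504 0.082 0.163] [-1.1  0.5 -1.4] 13.9
0.55 False [0.522 0.082 0.197] [-0.5  0.1 -2. ] 14.375
0.8 False [0.553 0.083 0.236] [-1.5  0.3 -0.2] 14.9417
1.05 False [0.592 0.083 0.268] [-0.5  1.  -0.5] 15.5083
1.3 False [0.638 0.084 0.289] [-0.6 -0.2 -0.5] 16.075
1.5 False [0.677 0.085 0.297] [-0.  -0.3  0. ] 16.5583
1.65 False [0.708 0.086 0.298] [-1.  -0.7 -0.6] 16.9583
1.76 False [0.73  0.086 0.296] [-0.4 -0.1  0.8] 17.2917
```

View pics/side4.png

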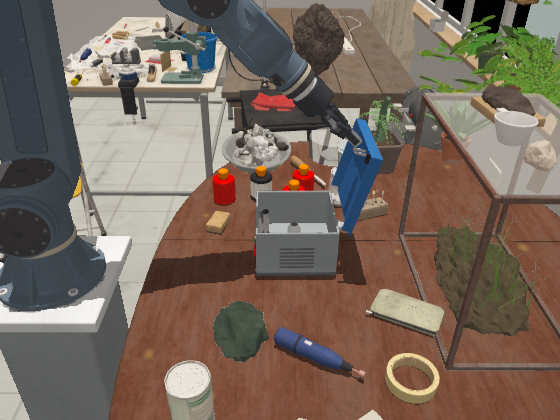

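Hatch is fully open at around (360,180), the robot is at the lip, and the spigot is visible at (293,230). I'll retreat, then look at both the knob and the spigot.

```bash
python3 - <<'E'
from h import *
p=st()["ee_pos"]
p=p-u45*.02; bot.move_straight(p,v=.15)
p=p-d45*.16; bot.move_straight(p,v=.25)
bot.goto([.494,.361,.16],DOWN); bot.grip(1.0)
m=optics.camera_model("wrist"); s=st(); w=optics.grab_frame("wrist"); t=optics.grab_frame("top")
cv2.imwrite("pics/w5.png",w[:,:,::-1]);cv2.imwrite("pics/t5.png",t[:,:,::-1]);print(s["ee_pos"],s["clock"])
hsv=cv2.cvtColor(w,cv2.COLOR_RGB2HSV);k=cv2.inRange(hsv,(8,150,120),(20,255,255))
n,l,stt,c=cv2.connectedComponentsWithStats(k)
for i in range(1,n):
    if stt[i,4]>60: print(stt[i],c[i].round(1),onplane("wrist",c[i],.096,m).round(4))
print({a:m[a] for a in("fx","cx","cy")},m["world_from_camera"].round(3).tolist())
a=cv2.resize(w,(400,300));b=cv2.resize(t[130:265,200:380],(400,300));cv2.imwrite("pics/cmp5.png",np.hstack([a,b])[:,:,::-1])
E
```

```text
[0.49397813 0.36102464 0.15992588] 20.5833
[237  36  44  49 766] [259.   61.9] [0.3845 0.3455 0.096 ]
[ 264  191   37   40 1159] [281.9 210.6] [0.4905 0.3635 0.096 ]
[176 290  30  40 485] [194.3 308.4] [0.5799 0.2899 0.096 ]
[275 321  34  29 617] [290.6 334.4] [0.6047 0.3739 0.096 ]
{'fx': 299.0758140676552, 'cx': 279.30616383675283, 'cy': 208.18616374612918} [[-0.02, 0.962, 0.272, 0.425], [1.0, 0.019, 0.006, 0.36], [0.0, 0.272, -0.962, 0.321], [0.0, 0.0, 0.0, 1.0]]
```

View pics/cmp5.png

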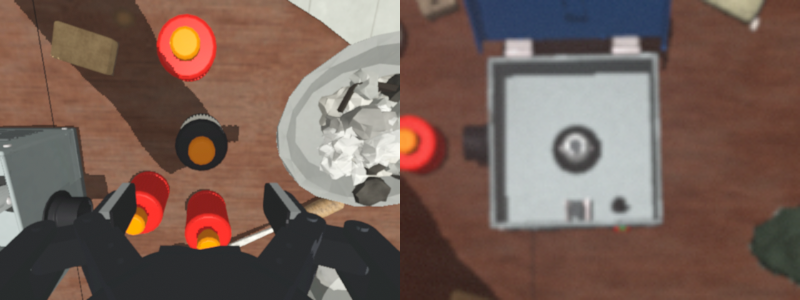

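Left (wrist): the cartridge is at (201,145) in the crop with its orange knob at (201,151), and the decoys are clear of the jaws. Right (top): the box is open, with the spigot at about crop (577,148), i.e. full-frame (279.7,196.6).

```bash
python3 - <<'E'
from h import *
t=cv2.imread("pics/t5.png");g=cv2.cvtColor(t,cv2.COLOR_BGR2GRAY)
roi=g[180:214,262:298];k=(roi<90).astype(np.uint8)
n,l,s,c=cv2.connectedComponentsWithStats(k);i=1+s[1:,4].argmax()
cn,_=cv2.findContours((l==i).astype(np.uint8),cv2.RETR_EXTERNAL,cv2.CHAIN_APPROX_NONE)
(cx,cy),r=cv2.minEnclosingCircle(max(cn,key=len));print("ring",cx+262,cy+180,r,s[i],onplane("top",(cx+262,cy+180),.038),ext(-.002,0,.038))
k2=(g[180:214,262:298]>110)&(cv2.circle(np.zeros_like(roi),(int(cx),int(cy)),7,1,-1)>0);y,x=np.nonzero(k2);print("spig",x.mean()+262,y.mean()+180,onplane("top",(x.mean()+262,y.mean()+180),.085))
p=np.array([.4935,.362,.060])
print(bot.move_straight(p,v=.08,force_limit=8)); print(st()["ee_pos"],st()["wrist_force"])
bot.grip(0.0); s=st();print("grip",s["opening"],s["gripper_force"],s["ee_pos"],s["wrist_force"])
p[2]=.26; bot.move_straight(p,v=.15); s=st();print(s["opening"],s["gripper_force"],s["wrist_force"],s["clock"])
w=optics.grab_frame("wrist");t=optics.grab_frame("top");sd=optics.grab_frame("side")
a=cv2.resize(w,(400,300));b=cv2.resize(sd[60:195,200:380],(400,300));cv2.imwrite("pics/cmp6.png",np.hstack([a,b])[:,:,::-1])
E
```

```text
ring 279.2560977935791 196.96341514587402 10.184669494628906 [  8   7  20  20 158] [0.58101476 0.08183881 0.038     ] [0.5803004 0.08326   0.038    ]
spig 278.55645161290323 195.57258064516128 [0.58023438 0.08240205 0.085     ]
False
[0.49383112 0.3622551  0.06058209] [ 0.74163883 -0.15217402  0.26402059]
grip 0.3180290951661368 59.086946012685075 [0.49366706 0.36217472 0.06034429] [-0.4385253  -0.84450556  4.43876138]
0.32337693926659244 59.14608211372979 [ 0.01638053  0.29539715 -2.35930033] 24.1333
```

View pics/cmp6.png

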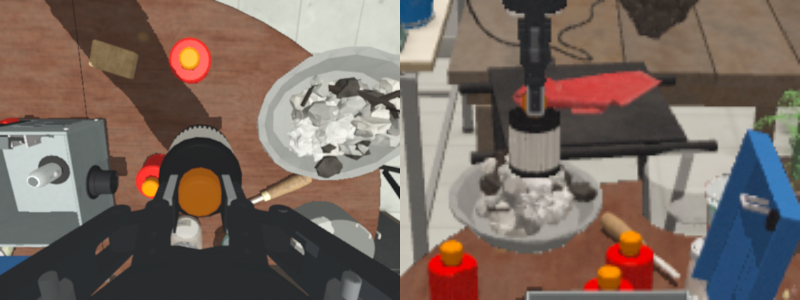

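Cartridge is held upright by the knob (right: body at crop (535,145); left: knob between the pads). I'll carry it over the spigot and lower it, guarded by force.

```bash
python3 - <<'E'
from h import *
p=np.array([.5804,.0826,.26]); bot.move_straight(p,v=.2)
p[2]=.165; bot.move_straight(p,v=.12); print(st()["ee_pos"],st()["wrist_force"])
for z in (.150,.143,.135,.125,.119):
    p[2]=z; r=bot.move_straight(p,v=.04,force_limit=8); s=st(); print(z,r,s["ee_pos"].round(4),s["wrist_force"].round(1),s["ft_torque"].round(2),s["clock"])
    if r: break
save("side","s7")
E
```

```text
[0.58081491 0.08276229 0.16572679] [ 0.30995258  0.43349982 -1.66395711]
0.15 False [0.5803 0.0826 0.1498] [-0.2  0.1 -1.1] [0.07 0.02 0.05] 27.3667
0.143 False [0.5802 0.0826 0.1427] [ 0.1  0.9 -1.4] [-0.05  0.01 -0.01] 27.6917
0.135 False [0.5802 0.0826 0.1347] [-0.2  0.2 -1.1] [ 0.   -0.01 -0.01] 28.0417
0.125 False [0.5802 0.0826 0.1247] [ 0.6 -0.4 -1.7] [-0.02 -0.    0.04] 28.4417
0.119 False [0.5802 0.0826 0.1187] [ 0.  -0.1 -1.9] [0.04 0.01 0.04] 28.7417
```

View pics/s7.png

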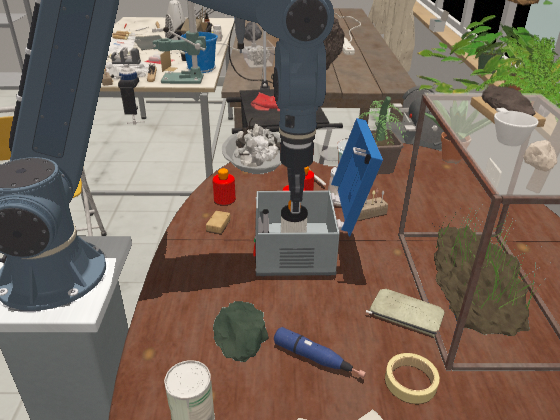

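Cartridge is in the chamber over the spigot (cap at (294,213)), with no side force. Now I'll push it past the detents.

```bash
python3 - <<'E'
from h import *
p=np.array([.5803,.0826,.119])
for z in (.116,.113,.110,.107,.104,.101,.098,.096,.094):
    p[2]=z; r=bot.move_straight(p,v=.04,force_limit=22); s=st(); print(z,r,s["ee_pos"].round(4),s["wrist_force"].round(1),s["opening"].round(3),s["clock"])
    if r or (z<.1 and s["wrist_force"][2]>12): break
E
```

```text
Traceback (most recent call last):
AttributeError: 'float' object has no attribute 'round'
```

```bash
python3 - <<'E'
from h import *
p=np.array([.5803,.0826,.119])
for z in (.114,.111,.108,.105,.102,.100,.098,.096,.094,.092):
    p[2]=z; r=bot.move_straight(p,v=.04,force_limit=22); s=st(); print(z,r,s["ee_pos"].round(4),s["wrist_force"].round(1),round(s["opening"],3),s["clock"])
    if r or (z<.1 and s["wrist_force"][2]>14): break
E
```

```text
0.114 False [0.5801 0.0826 0.1137] [ 1.8  1.3 -2.7] 0.319 29.2917
0.111 False [0.5799 0.0826 0.1104] [ 1.1  1.  -4.2] 0.325 29.5417
0.108 False [0.58   0.0826 0.1075] [ 1.3  1.3 -3.7] 0.323 29.7917
0.105 False [0.58   0.0826 0.1046] [ 1.   1.1 -4.9] 0.32 30.0417
0.102 False [0.58   0.0826 0.1016] [ 1.2  1.  -4.9] 0.319 30.2917
0.1 False [0.5802 0.0826 0.0998] [ 1.   0.5 -2.9] 0.319 30.5417
0.098 False [0.5807 0.0828 0.0984] [1.2 1.8 2.5] 0.32 30.7917
0.096 False [0.5814 0.0832 0.0982] [-2.6  3.  17.7] 0.319 31.0417
```

Hard stop reached at the predicted TCP z of 0.098, so it is home. I'll release, retreat and check.

```bash
python3 - <<'E'
from h import *
p=np.array([.5805,.0827,.0983]); bot.move_straight(p,v=.04); print(st()["wrist_force"])
bot.grip(0.8); p[2]=.25; bot.move_straight(p,v=.15)
bot.goto([.35,.25,.25],DOWN); s=st(); print(s["wrist_force"],s["clock"])
t=optics.grab_frame("top");sd=optics.grab_frame("side")
hsv=cv2.cvtColor(t,cv2.COLOR_RGB2HSV);k=cv2.inRange(hsv,(8,150,120),(20,255,255));k[:,:255]=0;k[:,305:]=0
y,x=np.nonzero(k);print(len(x),onplane("top",(x.mean(),y.mean()),.133))
m=optics.camera_model("side");W=np.linalg.inv(m["world_from_camera"])
for z in (.136,.156):
    c=W[:3,:3]@np.array([.5804,.0826,z])+W[:3,3]; print(z,m["fx"]*c[0]/c[2]+m["cx"],m["fy"]*c[1]/c[2]+m["cy"])
h=cv2.cvtColor(sd,cv2.COLOR_RGB2HSV);k=cv2.inRange(h,(8,150,120),(20,255,255))[195:235,270:320];y,x=np.nonzero(k);print("side knob rows",y.min()+195,y.max()+195,x.mean()+270)
a=cv2.resize(sd[110:290,200:440],(400,300));b=cv2.resize(t[130:265,200:380],(400,300));cv2.imwrite("pics/cmp8.png",np.hstack([a,b])[:,:,::-1])
E
```

```text
[1.28816481 1.65083831 5.16215759]
[ 0.4187163   0.76195846 -0.26650216] 34.025
121 [0.57990953 0.08080023 0.133     ]
0.136 294.13028413831654 208.47776001169467
0.156 294.36112612050005 201.42296478906948
side knob rows 206 218 294.0863309352518
```

View pics/cmp8.png

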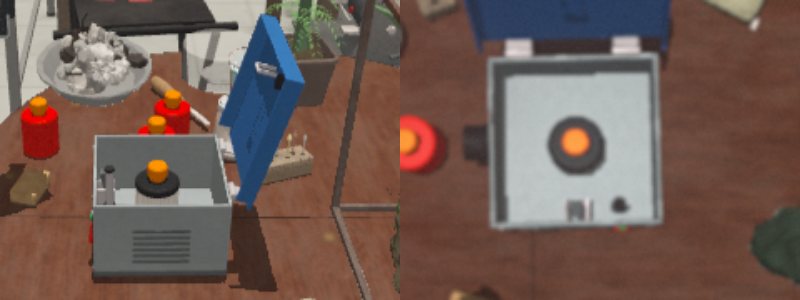

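The hatch rests open, and the cartridge is upright and centred on the spigot: knob at crop (575,142), side-view height matches home, robot clear.

```bash
python3 -c "
from bench import bot
print(bot.sign_off())"
```

```text
the job is handed in; nothing more can be done
None
```

The job is handed in after about 34 s on the clock: the hatch is open on its stop, the cartridge is pushed fully home and upright on the spigot, the robot is clear, and it never went near the jar, rotary tool or sanding block; the hand-in call returned no verdict.

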